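Fit the guide plate on the press tool's twin pins

TASK

Pick up the guide plate by its red handle and fit it on the press tool so that both brass pins come up through its two holes, then push it down until it lies flush on the steel carriage, with the orange pad pushed right in, and let go. The carriage's setting along its bed and its height are not known exactly, so find the pins and the seat by feel with a light touch; never force the plate, and leave the hammer, jar, steel block and tray where they are.

Things in the scene. Friction and masses are not known exactly. Their poses are not given: they have to be found in the camera images.
- plate_grip (a point): Centre of the guide plate's red handle. Loose aluminium plate 60 x 170 x 10 mm (x, y, z), about 0.45 kg, flat on the bench; handle block 24 (x) x 40 (y) x 40 mm high on the middle of its top. This point is 30 mm above the plate's underside. z up. Two through holes, 14.6 mm diameter, at y = -40 and +40 mm, x = 0. A half turn about z makes no difference.
- dieset: Press tool, fixed to the bench. Origin: centre of its bed's underside; dark bed 90 x 230 mm (x, y), a blue rail along each long side; z up. Between the rails a steel carriage, 64 x 124 mm, on packing of unmeasured thickness: its flat top, the home seat for the plate's underside, is 50 to 55 mm above the origin. Over 50 N on the press tool damages it.
- pin_level (a point): Bed point 74 mm above its origin, same axes. Two brass pins on the carriage, 12 mm diameter, 80 mm apart along y, at x = 0, tops (1.2 mm chamfer) 24 mm above the carriage top, so 0 to 5 mm above this point. The carriage is clamped at an unmeasured setting: pins' midpoint at y = -18 to +18 mm. A plate slid along y on the pin tops drops over both at once.
- pad (a joint): The orange square stripper pad (36 x 36 mm) in the middle of the carriage, stiff in its guides: 0 m at the start, its top 10 mm above the carriage top; grows to 0.010 when the plate has pushed it flush. About 8 N (more than the plate's weight) pushes it down, then the plate meets the rigid carriage; it stays where it is left.
- hammer_mid (a point): Small wooden-handled hammer lying on the bench, a point on its handle; leave alone.
- jar_mid (a point): Closed jar, 60 mm diameter, 70 mm high, its middle; leave alone.
- block_mid (a point): Round steel bench block, 90 mm diameter, 30 mm high, its middle; leave alone.
- tray_mid (a point): Dark wooden tray, 100 x 150 x 25 mm, with two brass bangles, its middle; leave alone.
Things that resemble listed ones, but are neither listed nor needed, are in the scene too. Of the things shaped like the part that bears plate_grip, the aluminium one is meant.

How it is judged:
On the way, in this order (a step that is already met when the one before it is completed fails the run):
1. the plate is lifted clear of the bench (height (world z) of plate_grip above 0.115 m), for 0.1 s.
2. both pins are in the holes: the plate is level over the press tool and below the pin tops (z of plate_grip in the frame of dieset between 0.076 and 0.1 m and horizontal distance between plate_grip and dieset below 0.023 m and angle between plate_grip's own z axis and vertical below 0.06 rad and angle between the y axis of plate_grip and the y axis of dieset, either way round below 0.1 rad), for 0.02 s.
At the end, for the whole second after the job is handed in: Plate flush on the carriage, both pins through its holes: grip point 76 to 87.5 mm above the press tool's origin, level within 0.035 rad, along the bed within 0.1 rad, middle within 23 mm (horizontally) of that origin, pad pushed in over 8.5 mm; let go, at rest (z of plate_grip in the frame of dieset between 0.076 and 0.0875 m and horizontal distance between plate_grip and dieset below 0.023 m and angle between plate_grip's own z axis and vertical below 0.035 rad and angle between the y axis of plate_grip and the y axis of dieset, either way round below 0.1 rad and value of joint pad above 0.0085 m); the robot touches nothing.
It fails at once if the press tool is forced: more than 50 N on it (contact force between dieset and anything else above 50 N).
It fails at once if the hammer, jar, block or tray is moved more than 15 mm (distance of any of hammer_mid, jar_mid, block_mid, tray_mid from where it was at the start of the episode above 0.015 m).
It also fails if it takes over 61 s, if anything falls off the work surface, if the arm or the gripper's body presses on something with over 40 N, if the wrist force passes 120 N, or if a joint passes its speed limit or range.

ROBOT

A 6-joint arm with a two-finger parallel gripper is mounted at the origin on the work surface. World frame = base frame: x ahead of the robot, y to its left, z up, the work surface at z = 0. Lengths are in m, angles in rad, forces in N, time in s.
With the tool pointing down it reaches from about 0.35 to 0.875 m from the base axis. Payload 4.2 kg.
Tool frame: the origin (TCP) lies at the very end of the fingers, on their centre line; the grasp point (between the pads) lies 19 mm behind it (bot.grasp_offset is the distance from the TCP to the grasp point, in m); z points along the fingers, x is the direction in which the jaws open and shut, and the axes are right-handed (so a half turn about z gives the same grasp; the last joint's range is limited). The gripper opens to 85 mm and grips with 20 to 120 N. Pads are 22 mm wide; open, the fingers measure 114 mm over their backs; the gripper's body (76 mm by 85 mm) begins 54 mm behind the grasp point. The pads swing forward as they close: fully open they stand 13 mm farther back than shut.
Start: joints at [-0.874, 0.385, 0.008, 0, -1.194, -0.259], TCP at [0.265, -0.566, 0.231] pointing down, gripper open.
Joint ranges: [-3.14, 3.14], [-1.21, 2.06], [-1.07, 1.41], [-3.16, 2.05], [-2.99, -0.16], [-3.1, 3.1]. Speed limits (rad/s): [2.79, 2.79, 3.14, 3.14, 3.14, 3.14].

INTERFACE

Orientations are given as a rotation vector (axis times angle).
In Python, from rig import bot, optics, job gives the robot as it stands. The module is installed in compiled form; this text tells all that it offers.
- The arm moves only by the tool jog_arm, never from a script. Its argument "deltas" is a list of rows, each an object of numbers: "dx", "dy", "dz": the shift along the world's x, y, z in m; "rx", "ry", "rz": the turn, a rotation vector about the world's x, y, z in degrees. A call has 1 to 10 rows; each row is the pose to reach, as a shift and turn from the pose commanded when the call began; what a row does not reach only later rows make up. A row lasts 1/12 s, in which the tool goes at most 41.7 mm and 7.16 degrees, less where a joint would pass 70% of its speed; a pose out of reach is approached as far as the arm can. A call with a gripper value outside its range is refused whole. "jaw" is the finger opening in m, from 0 to 0.0854, set as the call begins (left out, the last holds). The fingers move at their own pace and stop on an object; "grip_force" is the grip in N (left out, the last holds). Time passes only in rows, so rows that repeat a pose let the fingers close. It gives the time, the measured TCP pose, the force and the opening at its end, in the units of the state.
- bot.get_obs(): the state, without advancing time (a new reading comes with each control period).
- optics.capture(name): name is "side" or "top"; returns a dict with "frame" (384x512x3 uint8, blue, green, red), "K" (3x3 intrinsics, pixels), "R" (3x3) and "t" (3): a world point X has camera coordinates R X + t. Camera axes: x right, y down, z forward; pixel columns grow to the right and rows downward; lengths in m; the calibration is good to about 2 mm. A picture is of the moment at which its call begins. There is no depth.
- job.close_job(): hands the job in, once; it reports no verdict.
Trained networks look in a picture, given as the dict that the camera call returned (one of the last four; its "shot" number tells which), for a name from the list of things; names that differ only in an ending like _2 or _b are one class to them, and where a whole thing is asked for, a point or a joint stands for the part that bears it (a point fixed in the world has none). Each returns a list of dicts, best first, with "conf" (0 to 1); they miss things now and then, are a little off and sometimes report something else, mostly with a low value. They report only what shows in the picture. A call takes as long as a camera call. They do not tell look-alikes from the thing itself.
- optics.find_in(picture, thing): "rect" ([centre column, centre row, width, height] in pixels, round what is visible of it).
- optics.trace(picture, thing): "region" (384x512 bool, what is visible of it) and "rect" ([centre column, centre row, width, height] in pixels, round what is visible of it).
The state is a dict: "clock": time; "joints": joint angles; "joint_vel": joint speeds; "joint_efforts": joint torques, N m; "tool_pos": TCP position; "eef_rot": TCP orientation; "ft_force": force on the tool from outside, world axes, zero at the start; "moment": the same for the moment, N m; "width": finger opening in m.
Only numpy, scipy, OpenCV 4.12 (cv2) and the standard library are available. Lean on these libraries where they do the work, as an engineer would, in place of code of your own. Each camera call takes 0.05 s, during which the arm holds its last target. There are 200 camera calls.

## Working session

There is one attempt and no reset: what is moved stays moved. The work goes in short steps, Python scripts to look and compute and a tool call to move; the robot and the scene stay as the last step left them, time stands still between calls to the robot, and variables do not carry over. Pictures are saved under pics/ and viewed, about 8 in all and at most 12, crops included, and the job is handed in when it is done.

Besides the shell and the picture viewer there is one more tool, called as name(argument=value, ...), one argument or row to a line, values as JSON. jog_arm: Moves the arm, as the interface text tells. Its arguments: {"type":"object","properties":{"deltas":{"type":"array"},"jaw":{"type":"number"},"grip_force":{"type":"number"}},"required":["deltas"]}

```bash
mkdir -p pics
cat > h.py <<'E'
import numpy as np, cv2
from rig import bot, optics, job
def ray(p,u,v,z):
    d=p["R"].T@np.linalg.inv(p["K"])@np.array([u,v,1.]); c=-p["R"].T@p["t"]
    return c+d*(z-c[2])/d[2]
def proj(p,X):
    q=p["K"]@(p["R"]@np.array(X,float)+p["t"]); return q[:2]/q[2]
E
python3 - <<'E'
from h import *
print(bot.get_obs())
ims=[]
for n in("top","side"):
    p=optics.capture(n); cv2.imwrite(f"pics/{n}0.png",p["frame"]); ims.append(p)
    print(n,"cam",-p["R"].T@p["t"])
    for t in("plate_grip","dieset","pad","hammer_mid","jar_mid","block_mid","tray_mid"):
        for r in optics.find_in(p,t): 
            print(t,np.round(r["rect"],1),round(r["conf"],2),np.round(ray(p,r["rect"][0],r["rect"][1],0.03),3))
E
```

```text
{'clock': 0.0, 'joints': array([-8.74367217e-01,  3.85535434e-01,  6.61012799e-03, -4.71140659e-04,
       -1.19403690e+00, -2.58628195e-01]), 'joint_vel': array([ 0.00112786, -0.00110296,  0.00158335, -0.00101145, -0.00028784,
       -0.00154921]), 'joint_efforts': array([ 7.45134439e-04, -3.92290950e+01,  1.88407838e+01,  4.18637350e+00,
       -4.63003802e-03,  1.39688911e-06]), 'tool_pos': array([ 0.2647357 , -0.5655    ,  0.23023235]), 'eef_rot': array([-1.68522392e+00, -2.64905467e+00, -1.68543712e-03]), 'ft_force': array([ 0.6951242 , -0.29101345, -0.17696819]), 'moment': array([-0.02206329, -0.01316067,  0.00310635]), 'width': 0.08526312475547106}
top cam [ 0.46465401 -0.10265313  1.08823878]
plate_grip [384.6 221.1  40.6  69.2] 0.63 [ 0.488 -0.428  0.03 ]
plate_grip [298.4 196.8  65.1  45.3] 0.58 [ 0.547 -0.207  0.03 ]
dieset [139.6 192.3  95.5  39.5] 0.61 [0.553 0.201 0.03 ]
pad [129.7 191.9  15.7  20.1] 0.57 [0.553 0.227 0.03 ]
hammer_mid [144.5 106.6  93.2  32.4] 0.77 [0.778 0.198 0.03 ]
hammer_mid [130.2 191.4  15.   15.4] 0.45 [0.555 0.226 0.03 ]
jar_mid [211.4 104.2  25.3  25.5] 0.72 [0.787 0.022 0.03 ]
block_mid [222.3 262.5  37.6  35.2] 0.75 [ 0.377 -0.015  0.03 ]
block_mid [144.1 107.9  94.1  38.8] 0.59 [0.775 0.198 0.03 ]
tray_mid [288.  116.5  60.7  47.7] 0.6 [ 0.757 -0.179  0.03 ]
side cam [-0.00651958  0.66697537  0.67652809]
plate_grip [357.1 239.2  39.6  46.7] 0.87 [ 0.326 -0.164  0.03 ]
plate_grip [284.6 206.4  63.5  34.3] 0.8 [ 0.539 -0.177  0.03 ]
plate_grip [346.2 179.6  62.1  28.8] 0.75 [ 0.479 -0.401  0.03 ]
dieset [166.8 296.8 107.2  88.9] 0.81 [0.539 0.236 0.03 ]
pad [167.8 277.9  24.3  12.8] 0.84 [0.578 0.196 0.03 ]
hammer_mid [101.4 256.6 103.6  64.4] 0.59 [0.744 0.236 0.03 ]
jar_mid [161.1 208.6  22.2  33.6] 0.92 [0.784 0.023 0.03 ]
tray_mid [218.9 186.8  62.1  40.5] 0.87 [ 0.74  -0.149  0.03 ]
```

View pics/top0.png

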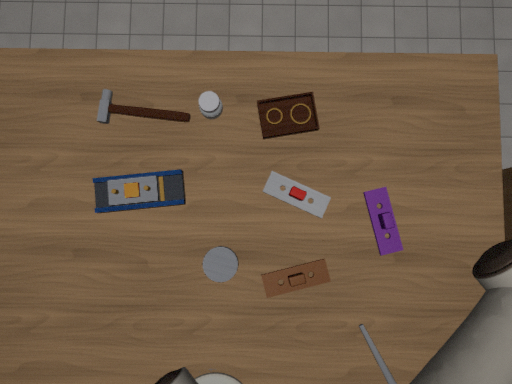

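View pics/side0.png

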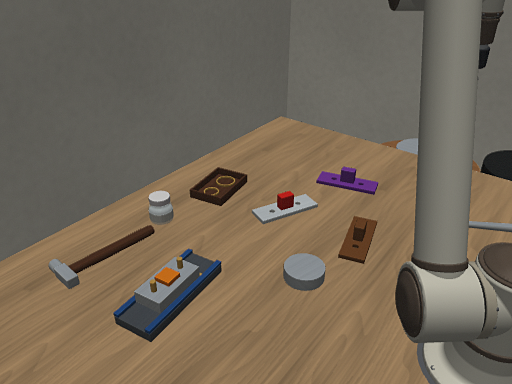

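The plate's look-alikes in the top view are silver with a red handle (298,195), purple (384,221) and brown (296,278). The silver one at (298,195) is the aluminium plate. I'll check it in a close crop and measure it and the press tool.

Run:
```python
from h import *
p=optics.capture("top"); s=optics.capture("side")
f=p["frame"]; g=s["frame"]
a=cv2.resize(f[150:235,85:190],None,fx=5,fy=5,interpolation=cv2.INTER_CUBIC)[:,:400+125]
b=cv2.resize(f[165:225,255:340],None,fx=5,fy=5,interpolation=cv2.INTER_CUBIC)
c=cv2.resize(g[240:340,110:230],None,fx=5,fy=5,interpolation=cv2.INTER_CUBIC)
cv2.imwrite("pics/a.png",a);cv2.imwrite("pics/c.png",c)
cv2.imwrite("pics/b.png",b)
def comp(m,seed,r=12):
    n,l,st,ce=cv2.connectedComponentsWithStats(m.astype(np.uint8))
    i=min(range(1,n),key=lambda i:np.hypot(*(ce[i]-seed))-0.0*st[i,4] if st[i,4]>8 else 1e9)
    return l==i,ce[i],st[i,4]
for q,name,sd,so in((p,"top",(298,193),(132,190)),(s,"side",(286,200),(167,276))):
    h=cv2.cvtColor(q["frame"],cv2.COLOR_BGR2HSV); H,S,V=[h[...,i].astype(int) for i in range(3)]
    red=((H<5)|(H>174))&(S>170)&(V>90); m,ce,n=comp(red,sd); print(name,"red",ce,n,ray(q,*ce,0.035 if name=="side" else .048)) 
    ora=(H>=8)&(H<20)&(S>200)&(V>180); m,ce,n=comp(ora,so); print(name,"orange",ce,n,ray(q,*ce,.0625))
    if name=="top":
        yy,xx=np.mgrid[:384,:512]
        al=(((S<60)&(V>100))|red)&(abs(xx-298)<45)&(abs(yy-195)<30); m,ce,n=comp(cv2.morphologyEx(al.astype(np.uint8),cv2.MORPH_CLOSE,np.ones((5,5))),(298,194))
        pts=np.array([ray(q,u,v,.01)[:2] for v,u in np.argwhere(m)],np.float32); R=cv2.minAreaRect(pts);print("plate",R,n)
        bl=(H>105)&(H<125)&(S>150)&(V>70)&(abs(xx-139)<60)&(abs(yy-191)<40)
        P=np.argwhere(bl)
        for z in(.03,.04,.05,.06): print("rails",z,cv2.minAreaRect(np.array([ray(q,u,v,z)[:2] for v,u in P],np.float32)))
```

```text
top red [297.38345865 192.84962406] 133 [ 0.55551275 -0.20260485  0.048     ]Traceback (most recent call last):
  File "<stdin>", line 16, in <module>
  File "<stdin>", line 11, in comp
ValueError: min() iterable argument is empty
```

View pics/a.png

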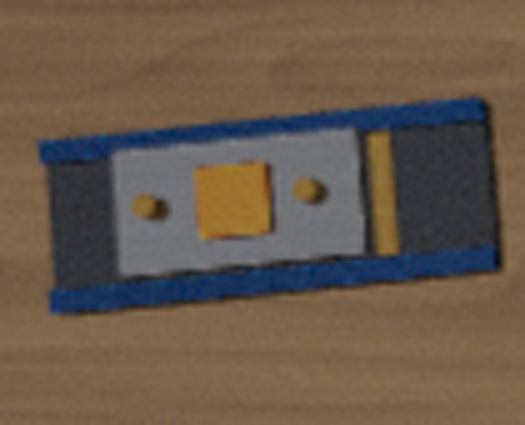

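View pics/c.png

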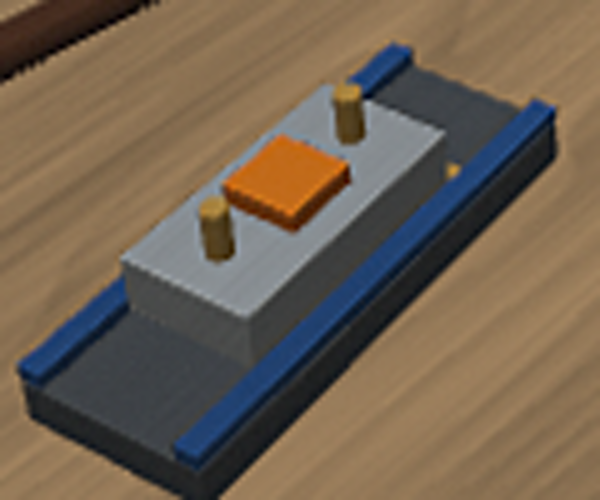

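View pics/b.png

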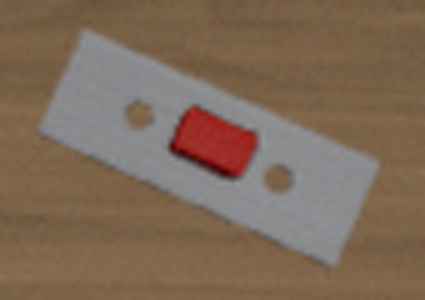

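Run:
```python
from h import *
from scipy.optimize import least_squares
p=optics.capture("top"); s=optics.capture("side")
U=lambda x,y,o:(np.array([x,y])+.5)/5-.5+np.array(o)
A=(85,150);B=(255,165);C=(110,240)
def tri(a,c):
    f=lambda X:np.r_[proj(p,X)-a,proj(s,X)-c]
    r=least_squares(f,[.55,.2,.06]); return r.x,np.abs(r.fun).max()
for n,a,c in(("pin+y",(143,203),(214,204)),("pin-y",(304,186),(347,89)),("pad",(232,200),(287,174)),("r00",(40,142),(185,455-5)),):
    if n[0]=="r":continue
    X,e=tri(U(*a,A),U(*c,C)); print(n,X.round(4),round(e,2))
for z in(.075,.079): print("pins z",z,[ray(p,*U(*a,A),z).round(4)[:2] for a in((143,203),(304,186))],[ray(s,*U(*a,C),z).round(4)[:2] for a in((214,204),(347,89))])
for z in(.025,.03,.035,.04):
    q=np.array([ray(p,*U(*a,A),z)[:2] for a in((40,142),(487,98),(500,268),(52,313))])
    L=[np.linalg.norm(q[i]-q[(i+1)%4]).round(4) for i in range(4)]
    d=(q[0]+q[3]-q[1]-q[2]); print("bed",z,q.mean(0).round(4),L,np.degrees(np.arctan2(-d[0],d[1])).round(2))
q=np.array([ray(p,*U(*a,B),.01)[:2] for a in((85,30),(378,160),(336,267),(40,132))])
L=[np.linalg.norm(q[i]-q[(i+1)%4]).round(4) for i in range(4)]
d=(q[0]+q[3]-q[1]-q[2]);print("plate",q.mean(0).round(4),L,np.degrees(np.arctan2(-d[0],d[1])).round(2))
h=np.array([ray(p,*U(*a,B),.01)[:2] for a in((138,114),(278,178))]);d=h[0]-h[1]
print("holes",h.round(4),h.mean(0).round(4),np.linalg.norm(d),np.degrees(np.arctan2(-d[0],d[1])))
print("handle",ray(p,*U(217,138,B),.05))
o=bot.get_obs(); from scipy.spatial.transform import Rotation as Ro
print(o["tool_pos"],Ro.from_rotvec(o["eef_rot"]).as_matrix().round(3))
```

```text
pin+y [0.5531 0.2531 0.0772] 0.02
pin-y [0.5623 0.1739 0.0775] 0.11
pad [0.5566 0.2138 0.063 ] 0.05
pins z 0.075 [array([0.5533, 0.2538]), array([0.5628, 0.1748])] [array([0.5552, 0.2516]), array([0.5645, 0.1718])]
pins z 0.079 [array([0.5529, 0.2524]), array([0.5624, 0.1737])] [array([0.5515, 0.2543]), array([0.5607, 0.1751])]
bed 0.025 [0.5576 0.2057] [np.float64(0.2325), np.float64(0.0888), np.float64(0.2314), np.float64(0.0891)] 6.53
bed 0.03 [0.5572 0.2043] [np.float64(0.2315), np.float64(0.0884), np.float64(0.2303), np.float64(0.0887)] 6.53
bed 0.035 [0.5567 0.2028] [np.float64(0.2304), np.float64(0.088), np.float64(0.2292), np.float64(0.0883)] 6.53
bed 0.04 [0.5563 0.2014] [np.float64(0.2293), np.float64(0.0876), np.float64(0.2281), np.float64(0.0879)] 6.53
plate [ 0.5558 -0.2039] [np.float64(0.1679), np.float64(0.0604), np.float64(0.1696), np.float64(0.0589)] -23.57
holes [[ 0.5726 -0.1663]
 [ 0.54   -0.2399]] [ 0.5563 -0.2031] 0.08044457743892677 -23.917682733822815
handle [ 0.5570054  -0.20395932  0.05      ]
[ 0.26498061 -0.56604077  0.23129175] [[-0.424  0.906  0.   ]
 [ 0.906  0.424  0.   ]
 [-0.     0.    -1.   ]]
```

The crops confirm the silver plate: red handle at top-view pixel (298,193), holes 80.4 mm apart against 80 given, yaw -23.8°. The pins triangulate to tops at z≈0.077, with midpoint (0.5577, 0.2135) and yaw +6.6°. Next I move over the handle.

jog_arm(
  deltas=[
    {"dx": 0.291,"dy": 0.362,"dz": -0.08,"rz": 41.1},
    {"dx": 0.291,"dy": 0.362,"dz": -0.08,"rz": 41.1},
    {"dx": 0.291,"dy": 0.362,"dz": -0.08,"rz": 41.1},
    {"dx": 0.291,"dy": 0.362,"dz": -0.08,"rz": 41.1},
    {"dx": 0.291,"dy": 0.362,"dz": -0.08,"rz": 41.1},
    {"dx": 0.291,"dy": 0.362,"dz": -0.08,"rz": 41.1},
    {"dx": 0.291,"dy": 0.362,"dz": -0.08,"rz": 41.1},
    {"dx": 0.291,"dy": 0.362,"dz": -0.08,"rz": 41.1},
    {"dx": 0.291,"dy": 0.362,"dz": -0.08,"rz": 41.1},
    {"dx": 0.291,"dy": 0.362,"dz": -0.08,"rz": 41.1},
  ],
  jaw=0.0854,
)

```text
validation failed for argument at $.de...
```

jog_arm(
  deltas=[
    {"dx": 0.291,"dy": 0.362,"dz": -0.08,"rx": 0,"ry": 0,"rz": 41.1},
    {"dx": 0.291,"dy": 0.362,"dz": -0.08,"rx": 0,"ry": 0,"rz": 41.1},
    {"dx": 0.291,"dy": 0.362,"dz": -0.08,"rx": 0,"ry": 0,"rz": 41.1},
    {"dx": 0.291,"dy": 0.362,"dz": -0.08,"rx": 0,"ry": 0,"rz": 41.1},
    {"dx": 0.291,"dy": 0.362,"dz": -0.08,"rx": 0,"ry": 0,"rz": 41.1},
    {"dx": 0.291,"dy": 0.362,"dz": -0.08,"rx": 0,"ry": 0,"rz": 41.1},
    {"dx": 0.291,"dy": 0.362,"dz": -0.08,"rx": 0,"ry": 0,"rz": 41.1},
    {"dx": 0.291,"dy": 0.362,"dz": -0.08,"rx": 0,"ry": 0,"rz": 41.1},
  ],
)

```text
clock: 1.67
tool_pos: [0.4718, -0.3083, 0.1748]
eef_rot: [0.648, 3.073, -0.0]
ft_force: [-0.7, -1.4, -0.1]
width: 0.0856
```

jog_arm(
  deltas=[
    {"dx": 0.0845,"dy": 0.1046,"dz": -0.07,"rx": 0,"ry": 0,"rz": 0},
    {"dx": 0.0845,"dy": 0.1046,"dz": -0.07,"rx": 0,"ry": 0,"rz": 0},
    {"dx": 0.0845,"dy": 0.1046,"dz": -0.07,"rx": 0,"ry": 0,"rz": 0},
    {"dx": 0.0845,"dy": 0.1046,"dz": -0.07,"rx": 0,"ry": 0,"rz": 0},
    {"dx": 0.0845,"dy": 0.1046,"dz": -0.07,"rx": 0,"ry": 0,"rz": 0},
    {"dx": 0.0845,"dy": 0.1046,"dz": -0.07,"rx": 0,"ry": 0,"rz": 0},
  ],
)

```text
clock: 2.17
tool_pos: [0.5555, -0.2043, 0.1038]
eef_rot: [-0.644, -3.073, 0.001]
ft_force: [-0.2, -0.6, -0.1]
width: 0.0854
```

Run:
```python
from h import *
o=bot.get_obs(); print(o["clock"],o["tool_pos"],o["eef_rot"],o["ft_force"],o["joints"].round(2))
s=optics.capture("side"); cv2.imwrite("pics/d.png",cv2.resize(s["frame"][110:240,220:360],None,fx=4,fy=4))
```

```text
2.1667 [ 0.5555377  -0.20428332  0.10377833] [-6.43994404e-01 -3.07278762e+00  5.83681058e-04] [-0.22724197 -0.61856119 -0.07780359] [-0.08  0.45 -0.24  0.   -0.88 -0.33]
```

View pics/d.png

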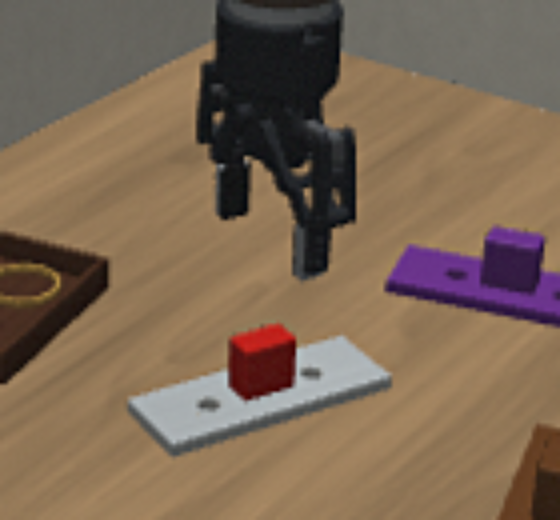

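The gripper stands over the red handle (crop ~262,360) and its jaws straddle the 24 mm side. I'll descend and grip.

jog_arm(
  deltas=[
    {"dx": 0.0005,"dy": 0.0005,"dz": -0.04,"rx": 0,"ry": 0,"rz": 0},
    {"dx": 0.0005,"dy": 0.0005,"dz": -0.07,"rx": 0,"ry": 0,"rz": 0},
    {"dx": 0.0005,"dy": 0.0005,"dz": -0.086,"rx": 0,"ry": 0,"rz": 0},
    {"dx": 0.0005,"dy": 0.0005,"dz": -0.086,"rx": 0,"ry": 0,"rz": 0},
  ],
)

```text
clock: 2.55
tool_pos: [0.5525, -0.2059, 0.0159]
eef_rot: [-0.651, -3.066, 0.0]
ft_force: [-1.0, -0.8, 0.0]
width: 0.0854
```

jog_arm(
  deltas=[
    {"dx": 0,"dy": 0,"dz": 0,"rx": 0,"ry": 0,"rz": 0},
    {"dx": 0,"dy": 0,"dz": 0,"rx": 0,"ry": 0,"rz": 0},
    {"dx": 0,"dy": 0,"dz": 0,"rx": 0,"ry": 0,"rz": 0},
    {"dx": 0,"dy": 0,"dz": 0,"rx": 0,"ry": 0,"rz": 0},
    {"dx": 0,"dy": 0,"dz": 0,"rx": 0,"ry": 0,"rz": 0},
    {"dx": 0,"dy": 0,"dz": 0,"rx": 0,"ry": 0,"rz": 0},
    {"dx": 0,"dy": 0,"dz": 0,"rx": 0,"ry": 0,"rz": 0},
    {"dx": 0,"dy": 0,"dz": 0,"rx": 0,"ry": 0,"rz": 0},
  ],
  jaw=0.015,
  grip_force=60,
)

```text
clock: 3.22
tool_pos: [0.5564, -0.205, 0.0202]
eef_rot: [0.647, 3.073, -0.0]
ft_force: [-0.8, 0.3, 6.1]
width: 0.0232
```

jog_arm(
  deltas=[
    {"dx": 0,"dy": 0,"dz": 0.015,"rx": 0,"ry": 0,"rz": 0},
    {"dx": 0,"dy": 0,"dz": 0.045,"rx": 0,"ry": 0,"rz": 0},
    {"dx": 0,"dy": 0,"dz": 0.08,"rx": 0,"ry": 0,"rz": 0},
    {"dx": 0,"dy": 0,"dz": 0.11,"rx": 0,"ry": 0,"rz": 0},
    {"dx": 0,"dy": 0,"dz": 0.13,"rx": 0,"ry": 0,"rz": 0},
    {"dx": 0,"dy": 0,"dz": 0.13,"rx": 0,"ry": 0,"rz": 0},
    {"dx": 0,"dy": 0,"dz": 0.13,"rx": 0,"ry": 0,"rz": 0},
  ],
)

```text
clock: 3.8
tool_pos: [0.5555, -0.2045, 0.1488]
eef_rot: [0.649, 3.073, 0.002]
ft_force: [-0.6, -0.4, -5.3]
width: 0.0235
```

jog_arm(
  deltas=[
    {"dx": 0,"dy": 0.02,"dz": 0,"rx": 0,"ry": 0,"rz": 3},
    {"dx": 0,"dy": 0.055,"dz": 0,"rx": 0,"ry": 0,"rz": 7},
    {"dx": 0,"dy": 0.095,"dz": 0,"rx": 0,"ry": 0,"rz": 11},
    {"dx": 0,"dy": 0.135,"dz": 0,"rx": 0,"ry": 0,"rz": 15},
    {"dx": 0.001,"dy": 0.175,"dz": 0,"rx": 0,"ry": 0,"rz": 19},
    {"dx": 0.001,"dy": 0.215,"dz": 0,"rx": 0,"ry": 0,"rz": 22},
    {"dx": 0.001,"dy": 0.255,"dz": 0,"rx": 0,"ry": 0,"rz": 25},
    {"dx": 0.002,"dy": 0.295,"dz": 0,"rx": 0,"ry": 0,"rz": 28},
    {"dx": 0.002,"dy": 0.335,"dz": 0,"rx": 0,"ry": 0,"rz": 30.4},
    {"dx": 0.002,"dy": 0.37,"dz": 0,"rx": 0,"ry": 0,"rz": 30.4},
  ],
)

```text
clock: 4.63
tool_pos: [0.5557, 0.1669, 0.1456]
eef_rot: [0.183, -3.131, 0.003]
ft_force: [0.9, 0.1, -4.0]
width: 0.023
```

jog_arm(
  deltas=[
    {"dx": 0,"dy": 0.025,"dz": 0,"rx": 0,"ry": 0,"rz": 0},
    {"dx": 0,"dy": 0.039,"dz": 0,"rx": 0,"ry": 0,"rz": 0},
    {"dx": 0,"dy": 0.039,"dz": 0,"rx": 0,"ry": 0,"rz": 0},
    {"dx": 0,"dy": 0.039,"dz": 0,"rx": 0,"ry": 0,"rz": 0},
    {"dx": 0,"dy": 0.039,"dz": 0,"rx": 0,"ry": 0,"rz": 0},
  ],
)

```text
clock: 5.05
tool_pos: [0.5568, 0.2028, 0.147]
eef_rot: [0.179, -3.133, 0.003]
ft_force: [0.4, -0.5, -4.0]
width: 0.0233
```

Run:
```python
from h import *
from scipy.spatial.transform import Rotation as Ro
o=bot.get_obs(); M=Ro.from_rotvec(o["eef_rot"]).as_matrix()
print(o["clock"],o["tool_pos"],np.degrees(np.arctan2(M[1,0],M[0,0])),M[:,2].round(4),o["ft_force"],o["moment"],o["width"])
p=optics.capture("top");s=optics.capture("side")
a=cv2.resize(p["frame"][150:235,85:190],None,fx=5,fy=5,interpolation=cv2.INTER_CUBIC)
c=cv2.resize(s["frame"][190:310,100:240],None,fx=5,fy=5,interpolation=cv2.INTER_CUBIC)[:,:]
cv2.imwrite("pics/e.png",a);cv2.imwrite("pics/f.png",c)
```

```text
5.05 [0.55676516 0.20278268 0.14702473] -173.4703544533177 [-0.0034 -0.002  -1.    ] [ 0.44053587 -0.45644995 -3.97562134] [-0.02118047 -0.01940141 -0.05499974] 0.023295091429278353
```

View pics/f.png

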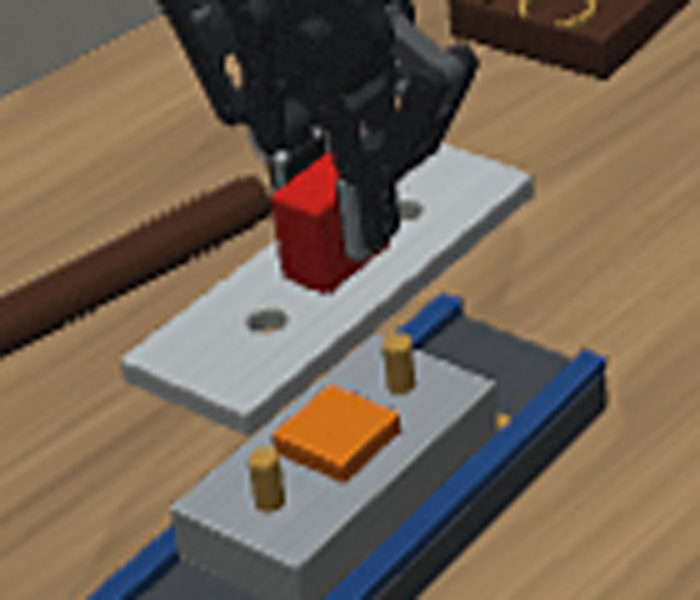

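View pics/e.png

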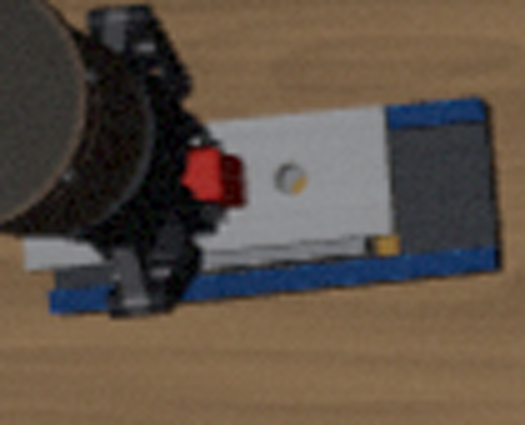

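Run:
```python
from h import *
from scipy.optimize import least_squares
p=optics.capture("top"); s=optics.capture("side")
U=lambda x,y,o:(np.array([x,y])+.5)/5-.5+np.array(o)
a=U(290,179,(85,150)); c=U(410,209,(100,190)); c2=U(267.5,320,(100,190))
r=least_squares(lambda X:np.r_[proj(p,X)-a,proj(s,X)-c],[.55,.2,.13]); print(r.x,r.fun)
# both holes rigid: mid(x,y,z), yaw, pitch unknown
def H(q,k):
    x,y,z,w,t=q; return np.array([x-k*.04*np.sin(w)*np.cos(t),y+k*.04*np.cos(w)*np.cos(t),z+k*.04*np.sin(t)])
f=lambda q:np.r_[proj(p,H(q,-1))-a,proj(s,H(q,-1))-c,proj(s,H(q,1))-c2,(q[3]-np.radians(6.53))*20]
r=least_squares(f,[.556,.2,.13,.11,0]); print(r.x.round(4),np.degrees(r.x[3:]),r.fun.round(2))
# pins mid via side crop f too
for n,k in(("+",(264,454)),("-",(398,341))): print(n,ray(s,*U(*k,(100,190)),.0775))
# corners of plate top in side at z .137
for k in((124,362),(247,417),(533,182),(448,145)): print(ray(s,*U(*k,(100,190)),.137).round(4))
print(bot.get_obs()["tool_pos"])
```

```text
[0.55913866 0.16352968 0.13808186] [ 0.24028535  0.32370778 -0.33843065 -0.07125507]
[ 0.5555  0.2036  0.1373  0.0967 -0.0166] [ 5.53907861 -0.9516476 ] [ 0.15  0.24 -0.49 -0.02  0.23 -0.04 -0.35]
+ [0.5528741  0.25329785 0.0775    ]
- [0.56084686 0.17447789 0.0775    ]
[0.5744 0.2917 0.137 ]
[0.5165 0.285  0.137 ]
[0.5335 0.119  0.137 ]
[0.5792 0.1208 0.137 ]
[0.55773223 0.20283829 0.14853883]
```

jog_arm(
  deltas=[
    {"dx": 0.001,"dy": 0.0055,"dz": -0.015,"rx": 0,"ry": 0,"rz": 0},
    {"dx": 0.001,"dy": 0.0055,"dz": -0.03,"rx": 0,"ry": 0,"rz": 0},
    {"dx": 0.001,"dy": 0.0055,"dz": -0.039,"rx": 0,"ry": 0,"rz": 0},
    {"dx": 0.001,"dy": 0.0055,"dz": -0.042,"rx": 0,"ry": 0,"rz": 0},
    {"dx": 0.001,"dy": 0.0055,"dz": -0.042,"rx": 0,"ry": 0,"rz": 0},
    {"dx": 0.001,"dy": 0.0055,"dz": -0.042,"rx": 0,"ry": 0,"rz": 0},
    {"dx": 0.001,"dy": 0.0055,"dz": -0.042,"rx": 0,"ry": 0,"rz": 0},
  ],
)

```text
clock: 5.83
tool_pos: [0.5595, 0.2098, 0.1077]
eef_rot: [-0.18, 3.135, 0.001]
ft_force: [0.2, 0.9, -3.3]
width: 0.0232
```

jog_arm(
  deltas=[
    {"dx": 0,"dy": 0,"dz": -0.001,"rx": 0,"ry": 0,"rz": 0},
    {"dx": 0,"dy": 0,"dz": -0.002,"rx": 0,"ry": 0,"rz": 0},
    {"dx": 0,"dy": 0,"dz": -0.003,"rx": 0,"ry": 0,"rz": 0},
    {"dx": 0,"dy": 0,"dz": -0.004,"rx": 0,"ry": 0,"rz": 0},
    {"dx": 0,"dy": 0,"dz": -0.004,"rx": 0,"ry": 0,"rz": 0},
    {"dx": 0,"dy": 0,"dz": -0.004,"rx": 0,"ry": 0,"rz": 0},
  ],
)

```text
clock: 6.33
tool_pos: [0.5588, 0.2096, 0.1027]
eef_rot: [0.18, -3.136, 0.0]
ft_force: [0.6, -0.6, -3.7]
width: 0.0233
```

jog_arm(
  deltas=[
    {"dx": 0,"dy": 0,"dz": -0.001,"rx": 0,"ry": 0,"rz": 0},
    {"dx": 0,"dy": 0,"dz": -0.0015,"rx": 0,"ry": 0,"rz": 0},
    {"dx": 0,"dy": 0,"dz": -0.002,"rx": 0,"ry": 0,"rz": 0},
    {"dx": 0,"dy": 0,"dz": -0.002,"rx": 0,"ry": 0,"rz": 0},
    {"dx": 0,"dy": 0,"dz": -0.002,"rx": 0,"ry": 0,"rz": 0},
  ],
)

```text
clock: 6.75
tool_pos: [0.5588, 0.2096, 0.1007]
eef_rot: [0.18, -3.136, 0.0]
ft_force: [-0.2, 0.3, -3.9]
width: 0.0232
```

jog_arm(
  deltas=[
    {"dx": 0,"dy": 0,"dz": -0.0005,"rx": 0,"ry": 0,"rz": 0},
    {"dx": 0,"dy": 0,"dz": -0.001,"rx": 0,"ry": 0,"rz": 0},
    {"dx": 0,"dy": 0,"dz": -0.0015,"rx": 0,"ry": 0,"rz": 0},
    {"dx": 0,"dy": 0,"dz": -0.0015,"rx": 0,"ry": 0,"rz": 0},
    {"dx": 0,"dy": 0,"dz": -0.0015,"rx": 0,"ry": 0,"rz": 0},
  ],
)

```text
clock: 7.17
tool_pos: [0.5588, 0.2096, 0.0992]
eef_rot: [0.18, -3.136, 0.0]
ft_force: [0.1, -1.3, -4.2]
width: 0.0233
```

jog_arm(
  deltas=[
    {"dx": 0,"dy": 0,"dz": -0.0005,"rx": 0,"ry": 0,"rz": 0},
    {"dx": 0,"dy": 0,"dz": -0.001,"rx": 0,"ry": 0,"rz": 0},
    {"dx": 0,"dy": 0,"dz": -0.001,"rx": 0,"ry": 0,"rz": 0},
    {"dx": 0,"dy": 0,"dz": -0.001,"rx": 0,"ry": 0,"rz": 0},
  ],
)

```text
clock: 7.5
tool_pos: [0.5587, 0.2096, 0.0982]
eef_rot: [0.18, -3.136, 0.0]
ft_force: [-0.0, 0.0, -3.7]
width: 0.0233
```

jog_arm(
  deltas=[
    {"dx": 0,"dy": 0,"dz": -0.0005,"rx": 0,"ry": 0,"rz": 0},
    {"dx": 0,"dy": 0,"dz": -0.001,"rx": 0,"ry": 0,"rz": 0},
    {"dx": 0,"dy": 0,"dz": -0.001,"rx": 0,"ry": 0,"rz": 0},
    {"dx": 0,"dy": 0,"dz": -0.001,"rx": 0,"ry": 0,"rz": 0},
  ],
)

```text
clock: 7.83
tool_pos: [0.5589, 0.2097, 0.0977]
eef_rot: [-0.181, 3.136, 0.0]
ft_force: [-0.7, 0.9, -1.1]
width: 0.0229
```

jog_arm(
  deltas=[
    {"dx": 0,"dy": 0,"dz": -0.0005,"rx": 0,"ry": 0,"rz": 0},
    {"dx": 0,"dy": 0,"dz": -0.001,"rx": 0,"ry": 0,"rz": 0},
    {"dx": 0,"dy": 0,"dz": -0.001,"rx": 0,"ry": 0,"rz": 0},
    {"dx": 0,"dy": 0,"dz": -0.001,"rx": 0,"ry": 0,"rz": 0},
  ],
)

```text
clock: 8.17
tool_pos: [0.5591, 0.2097, 0.0973]
eef_rot: [-0.181, 3.135, 0.0]
ft_force: [-2.4, -0.2, 4.6]
width: 0.0232
```

Contact on the pin tops came at TCP z≈0.0977, as expected. I'll slide lightly along the bed in +y.

jog_arm(
  deltas=[
    {"dx": 0,"dy": 0.0004,"dz": 0.0003,"rx": 0,"ry": 0,"rz": 0},
    {"dx": -0.0001,"dy": 0.0008,"dz": 0.0003,"rx": 0,"ry": 0,"rz": 0},
    {"dx": -0.0001,"dy": 0.0012,"dz": 0.0003,"rx": 0,"ry": 0,"rz": 0},
    {"dx": -0.0002,"dy": 0.0016,"dz": 0.0003,"rx": 0,"ry": 0,"rz": 0},
    {"dx": -0.0002,"dy": 0.002,"dz": 0.0003,"rx": 0,"ry": 0,"rz": 0},
    {"dx": -0.0002,"dy": 0.002,"dz": 0.0003,"rx": 0,"ry": 0,"rz": 0},
  ],
)

```text
clock: 8.67
tool_pos: [0.5589, 0.2103, 0.0972]
eef_rot: [-0.181, 3.136, -0.003]
ft_force: [-0.9, -5.2, 5.8]
width: 0.0229
```

jog_arm(
  deltas=[
    {"dx": 0,"dy": 0.0004,"dz": 0,"rx": 0,"ry": 0,"rz": 0},
    {"dx": -0.0001,"dy": 0.0008,"dz": 0,"rx": 0,"ry": 0,"rz": 0},
    {"dx": -0.0001,"dy": 0.001,"dz": 0,"rx": 0,"ry": 0,"rz": 0},
    {"dx": -0.0001,"dy": 0.001,"dz": 0,"rx": 0,"ry": 0,"rz": 0},
  ],
)

```text
clock: 9.0
tool_pos: [0.5579, 0.2127, 0.0952]
eef_rot: [0.18, -3.135, 0.0]
ft_force: [0.3, 0.5, -4.1]
width: 0.0231
```

jog_arm(
  deltas=[
    {"dx": 0,"dy": 0.0004,"dz": 0,"rx": 0,"ry": 0,"rz": 0},
    {"dx": -0.0001,"dy": 0.0008,"dz": 0,"rx": 0,"ry": 0,"rz": 0},
    {"dx": -0.0001,"dy": 0.001,"dz": 0,"rx": 0,"ry": 0,"rz": 0},
    {"dx": -0.0001,"dy": 0.001,"dz": 0,"rx": 0,"ry": 0,"rz": 0},
  ],
)

```text
clock: 9.33
tool_pos: [0.5583, 0.2138, 0.0963]
eef_rot: [0.181, -3.136, -0.0]
ft_force: [-0.3, -0.2, -4.8]
width: 0.0228
```

jog_arm(
  deltas=[
    {"dx": 0,"dy": 0,"dz": -0.0007,"rx": 0,"ry": 0,"rz": 0},
    {"dx": 0,"dy": 0,"dz": -0.0014,"rx": 0,"ry": 0,"rz": 0},
    {"dx": 0,"dy": 0,"dz": -0.002,"rx": 0,"ry": 0,"rz": 0},
    {"dx": 0,"dy": 0,"dz": -0.002,"rx": 0,"ry": 0,"rz": 0},
    {"dx": 0,"dy": 0,"dz": -0.002,"rx": 0,"ry": 0,"rz": 0},
  ],
)

```text
clock: 9.75
tool_pos: [0.5584, 0.2136, 0.0945]
eef_rot: [0.18, -3.136, 0.0]
ft_force: [-0.1, -0.0, -4.5]
width: 0.0233
```

The plate is free 3 mm below the pin tops with no side force, so the pins are in the holes. I'll continue down to the pad.

jog_arm(
  deltas=[
    {"dx": 0,"dy": 0,"dz": -0.001,"rx": 0,"ry": 0,"rz": 0},
    {"dx": 0,"dy": 0,"dz": -0.002,"rx": 0,"ry": 0,"rz": 0},
    {"dx": 0,"dy": 0,"dz": -0.003,"rx": 0,"ry": 0,"rz": 0},
    {"dx": 0,"dy": 0,"dz": -0.004,"rx": 0,"ry": 0,"rz": 0},
    {"dx": 0,"dy": 0,"dz": -0.005,"rx": 0,"ry": 0,"rz": 0},
    {"dx": 0,"dy": 0,"dz": -0.005,"rx": 0,"ry": 0,"rz": 0},
  ],
)

```text
clock: 10.25
tool_pos: [0.5582, 0.2135, 0.0892]
eef_rot: [0.18, -3.136, 0.0]
ft_force: [-0.8, 0.5, -3.8]
width: 0.0227
```

jog_arm(
  deltas=[
    {"dx": 0,"dy": 0,"dz": -0.001,"rx": 0,"ry": 0,"rz": 0},
    {"dx": 0,"dy": 0,"dz": -0.002,"rx": 0,"ry": 0,"rz": 0},
    {"dx": 0,"dy": 0,"dz": -0.003,"rx": 0,"ry": 0,"rz": 0},
    {"dx": 0,"dy": 0,"dz": -0.004,"rx": 0,"ry": 0,"rz": 0},
    {"dx": 0,"dy": 0,"dz": -0.005,"rx": 0,"ry": 0,"rz": 0},
    {"dx": 0,"dy": 0,"dz": -0.005,"rx": 0,"ry": 0,"rz": 0},
  ],
)

```text
clock: 10.75
tool_pos: [0.5582, 0.2135, 0.0843]
eef_rot: [0.18, -3.136, 0.0]
ft_force: [0.3, 0.3, -4.4]
width: 0.0232
```

jog_arm(
  deltas=[
    {"dx": 0,"dy": 0,"dz": -0.001,"rx": 0,"ry": 0,"rz": 0},
    {"dx": 0,"dy": 0,"dz": -0.002,"rx": 0,"ry": 0,"rz": 0},
    {"dx": 0,"dy": 0,"dz": -0.003,"rx": 0,"ry": 0,"rz": 0},
    {"dx": 0,"dy": 0,"dz": -0.004,"rx": 0,"ry": 0,"rz": 0},
    {"dx": 0,"dy": 0,"dz": -0.004,"rx": 0,"ry": 0,"rz": 0},
  ],
)

```text
clock: 11.17
tool_pos: [0.5585, 0.2137, 0.0811]
eef_rot: [-0.181, 3.136, 0.0]
ft_force: [-1.4, 0.7, 3.6]
width: 0.023
```

jog_arm(
  deltas=[
    {"dx": 0,"dy": 0,"dz": -0.001,"rx": 0,"ry": 0,"rz": 0},
    {"dx": 0,"dy": 0,"dz": -0.002,"rx": 0,"ry": 0,"rz": 0},
    {"dx": 0,"dy": 0,"dz": -0.003,"rx": 0,"ry": 0,"rz": 0},
    {"dx": 0,"dy": 0,"dz": -0.004,"rx": 0,"ry": 0,"rz": 0},
    {"dx": 0,"dy": 0,"dz": -0.004,"rx": 0,"ry": 0,"rz": 0},
  ],
)

```text
clock: 11.58
tool_pos: [0.5585, 0.2137, 0.0763]
eef_rot: [-0.18, 3.136, 0.0]
ft_force: [-1.4, -1.1, 3.3]
width: 0.0231
```

jog_arm(
  deltas=[
    {"dx": 0,"dy": 0,"dz": -0.0007,"rx": 0,"ry": 0,"rz": 0},
    {"dx": 0,"dy": 0,"dz": -0.0014,"rx": 0,"ry": 0,"rz": 0},
    {"dx": 0,"dy": 0,"dz": -0.002,"rx": 0,"ry": 0,"rz": 0},
    {"dx": 0,"dy": 0,"dz": -0.002,"rx": 0,"ry": 0,"rz": 0},
  ],
)

```text
clock: 11.92
tool_pos: [0.5585, 0.2137, 0.0744]
eef_rot: [-0.18, 3.136, 0.0]
ft_force: [-1.6, -0.4, 2.5]
width: 0.023
```

jog_arm(
  deltas=[
    {"dx": 0,"dy": 0,"dz": -0.0005,"rx": 0,"ry": 0,"rz": 0},
    {"dx": 0,"dy": 0,"dz": -0.001,"rx": 0,"ry": 0,"rz": 0},
    {"dx": 0,"dy": 0,"dz": -0.001,"rx": 0,"ry": 0,"rz": 0},
    {"dx": 0,"dy": 0,"dz": -0.001,"rx": 0,"ry": 0,"rz": 0},
  ],
)

```text
clock: 12.25
tool_pos: [0.5586, 0.2137, 0.0738]
eef_rot: [-0.18, 3.136, 0.0]
ft_force: [-1.8, -0.1, 4.5]
width: 0.0234
```

jog_arm(
  deltas=[
    {"dx": 0,"dy": 0,"dz": -0.0005,"rx": 0,"ry": 0,"rz": 0},
    {"dx": 0,"dy": 0,"dz": -0.001,"rx": 0,"ry": 0,"rz": 0},
    {"dx": 0,"dy": 0,"dz": -0.001,"rx": 0,"ry": 0,"rz": 0},
    {"dx": 0,"dy": 0,"dz": -0.001,"rx": 0,"ry": 0,"rz": 0},
  ],
)

```text
clock: 12.58
tool_pos: [0.5586, 0.2137, 0.0738]
eef_rot: [-0.181, 3.136, 0.0]
ft_force: [-3.9, -0.7, 9.4]
width: 0.0229
```

jog_arm(
  deltas=[
    {"dx": 0,"dy": 0,"dz": -0.0005,"rx": 0,"ry": 0,"rz": 0},
    {"dx": 0,"dy": 0,"dz": -0.0005,"rx": 0,"ry": 0,"rz": 0},
    {"dx": 0,"dy": 0,"dz": -0.0005,"rx": 0,"ry": 0,"rz": 0},
  ],
)

```text
clock: 12.83
tool_pos: [0.5586, 0.2137, 0.0738]
eef_rot: [-0.181, 3.135, 0.0]
ft_force: [-4.4, -1.1, 11.6]
width: 0.0233
```

Hard stop at TCP z=0.0738, 23.9 mm below the pin-top contact (24 expected), so the plate is flush. I'll ease off, open the jaws and rise.

jog_arm(
  deltas=[
    {"dx": 0,"dy": 0,"dz": 0.001,"rx": 0,"ry": 0,"rz": 0},
    {"dx": 0,"dy": 0,"dz": 0.0018,"rx": 0,"ry": 0,"rz": 0},
    {"dx": 0,"dy": 0,"dz": 0.0018,"rx": 0,"ry": 0,"rz": 0},
    {"dx": 0,"dy": 0,"dz": 0.0018,"rx": 0,"ry": 0,"rz": 0},
  ],
)

```text
clock: 13.17
tool_pos: [0.5585, 0.2137, 0.0738]
eef_rot: [-0.18, 3.136, 0.0]
ft_force: [-0.7, -0.9, 4.3]
width: 0.023
```

jog_arm(
  deltas=[
    {"dx": 0,"dy": 0,"dz": 0,"rx": 0,"ry": 0,"rz": 0},
    {"dx": 0,"dy": 0,"dz": 0,"rx": 0,"ry": 0,"rz": 0},
    {"dx": 0,"dy": 0,"dz": 0,"rx": 0,"ry": 0,"rz": 0},
    {"dx": 0,"dy": 0,"dz": 0,"rx": 0,"ry": 0,"rz": 0},
    {"dx": 0,"dy": 0,"dz": 0,"rx": 0,"ry": 0,"rz": 0},
    {"dx": 0,"dy": 0,"dz": 0,"rx": 0,"ry": 0,"rz": 0},
    {"dx": 0,"dy": 0,"dz": 0,"rx": 0,"ry": 0,"rz": 0},
    {"dx": 0,"dy": 0,"dz": 0,"rx": 0,"ry": 0,"rz": 0},
  ],
  jaw=0.07,
)

```text
clock: 13.83
tool_pos: [0.5584, 0.2136, 0.0738]
eef_rot: [-0.18, 3.136, 0.0]
ft_force: [0.2, -1.0, -0.5]
width: 0.0696
```

jog_arm(
  deltas=[
    {"dx": 0,"dy": 0,"dz": 0.01,"rx": 0,"ry": 0,"rz": 0},
    {"dx": 0,"dy": 0,"dz": 0.03,"rx": 0,"ry": 0,"rz": 0},
    {"dx": 0,"dy": 0,"dz": 0.06,"rx": 0,"ry": 0,"rz": 0},
    {"dx": 0,"dy": 0,"dz": 0.09,"rx": 0,"ry": 0,"rz": 0},
    {"dx": 0,"dy": -0.03,"dz": 0.12,"rx": 0,"ry": 0,"rz": 0},
    {"dx": 0,"dy": -0.07,"dz": 0.13,"rx": 0,"ry": 0,"rz": 0},
    {"dx": 0,"dy": -0.11,"dz": 0.13,"rx": 0,"ry": 0,"rz": 0},
    {"dx": 0,"dy": -0.15,"dz": 0.13,"rx": 0,"ry": 0,"rz": 0},
    {"dx": 0,"dy": -0.18,"dz": 0.13,"rx": 0,"ry": 0,"rz": 0},
    {"dx": 0,"dy": -0.18,"dz": 0.13,"rx": 0,"ry": 0,"rz": 0},
  ],
)

```text
clock: 14.67
tool_pos: [0.5577, 0.0292, 0.2051]
eef_rot: [-0.172, 3.136, -0.001]
ft_force: [0.5, 0.1, 0.7]
width: 0.0699
```

Run:
```python
from h import *
o=bot.get_obs();print(o["clock"],o["tool_pos"],o["ft_force"],o["width"])
p=optics.capture("top");s=optics.capture("side")
a=cv2.resize(p["frame"][150:235,85:190],None,fx=3.5,fy=3.5,interpolation=cv2.INTER_CUBIC)
c=cv2.resize(s["frame"][220:335,100:240],None,fx=3,fy=3,interpolation=cv2.INTER_CUBIC)
w=np.zeros((max(a.shape[0],c.shape[0]),a.shape[1]+c.shape[1],3),np.uint8);w[:a.shape[0],:a.shape[1]]=a;w[:c.shape[0],a.shape[1]:]=c
cv2.imwrite("pics/g.png",w)
```

```text
14.6667 [0.55766168 0.02916549 0.20505131] [0.54932991 0.05972627 0.72776765] 0.06993425825100205
```

View pics/g.png

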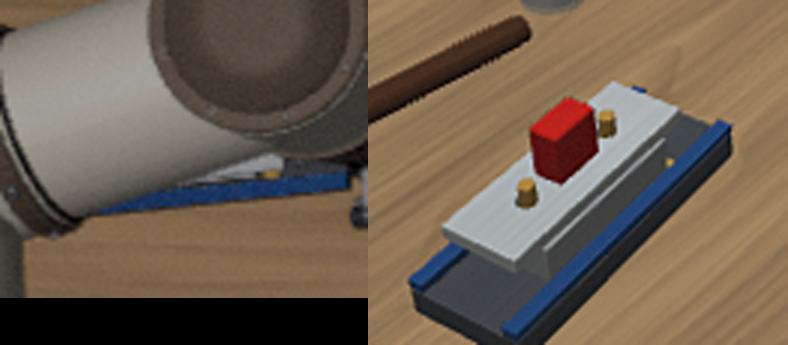

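The side view shows the plate lying flat on the carriage, with a pin standing through each hole (composite pixels 526,192 and 606,123) and the gripper clear. I'm handing in.

```bash
python3 -c "
from rig import job
print(job.close_job())"
```

```text
the job is handed in; nothing more can be done
None
```

I fitted the aluminium plate on the press tool, pushed it flush, let go and handed the job in at about 14.7 s of the 61 s allowed. No verdict was reported.

- **Finding the pins:** I gripped the red handle, touched the pin tops at TCP z 0.0977 and slid about 4 mm along the bed. The plate then dropped over both pins with no side force.
- **Pushing home:** The pad gave at about 8 N. The plate met a hard stop at TCP z 0.0738, 23.9 mm below the pin tops against the 24 mm expected. The highest force I read there was about 16 N above the free-hanging reading.
- **Last checks:**
  - The side picture shows the plate flat on the carriage, with both pins through its holes and the gripper clear. The wrist force was near zero.
  - The arm blocked the top camera at the end, so that view confirmed nothing.
  - I saw the pad pushed in only through the stop height. The hammer, jar, block and tray were not re-measured, but the arm stayed clear of them.
- **Disagreement:** The first move call was refused by argument validation and went through when I resent it with every field filled and no jaw value.

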